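# Fit the glass blank and its retaining ring into the lens cell

## Robot

A 7-joint arm with a two-finger parallel gripper is mounted at the origin on the work surface; the furniture and walls round the work are solid. World frame = base frame: x ahead of the robot, y to its left, z up, the work surface at z = 0. Lengths are in m, angles in degrees, forces in N, time in s.
With the tool pointing down it reaches from about 0.425 to 0.875 m from the base axis. Payload 4.7 kg.
Tool frame: the origin (TCP) lies at the very end of the fingers, on their centre line; the grasp point (between the pads) lies 19 mm behind it; z points along the fingers, y is the line along which they close (so a half turn about z gives the same grasp; the last joint's range is limited). The gripper opens to 87 mm and grips with 3 to 60 N. Pads are 19 mm wide; open, the fingers measure 117 mm over their backs; the gripper's body (75 mm by 190 mm) begins 51 mm behind the grasp point.
Start: joints at [75.12, 18.392, -4.016, 83.108, 1.295, 78.541, -3.26], TCP at [0.176, -0.626, 0.223] pointing down, gripper open.
Joint ranges: [-163.93, 163.93], [-17.29, 119.83], [-79.2, 71.16], [3.27, 140.29], [-89.18, 269.18], [5.43, 117.66], [-154.24, 154.24]. Speed limits (degrees/s): [147.25, 147.25, 180, 180, 180, 180, 180].

## Interface

Orientations are given as [roll, pitch, yaw] about the fixed x, y, z axes, in that order (R = Rz(yaw) Ry(pitch) Rx(roll)).
In Python, from cell import telemetry, cams, env gives the robot as it stands.
- The arm moves only by the tool arm_command, never from a script. Its argument "series" is text: rows parted by semicolons, each of 5 numbers parted by spaces: the shift along the tool's x, y, z in mm, then the turn about the tool's z in rad, then the closure in counts, from 0 (fully open) to 255 (shut). A call has 1 to 20 rows; each row shifts and turns the commanded pose from where the row before left it, along the tool's axes as they then stand; what a row does not reach is not made up. A row lasts 1/12 s, in which the tool goes at most 41.7 mm and 7.16 degrees, less where a joint would pass 70% of its speed; a pose out of reach is approached as far as the arm can. A call is refused whole if a number of a shift passes 41.7 or a number of a turn 0.125, either way. A call with a gripper value outside its range is refused whole. The fingers move at their own pace and stop on an object; "squeeze" is the grip in N (left out, the last holds). Time passes only in rows, so rows that do not move let the fingers close. It gives the time, the measured TCP pose, the force, the opening and the grip force at its end, in the units of the state.
- telemetry.get_obs(): the state, without advancing time (a new reading comes with each control period).
- cams.read_camera(name): name is "side" or "top"; returns the picture (384x512x3 uint8, blue, green, red); there is no depth.
- cams.calibration(name): a dict with "K" (3x3 intrinsics, pixels), "origin" and "rotation" of the camera in the world. Camera axes: x right, y down, z forward; pixel columns grow to the right and rows downward; lengths in m; the calibration is good to about 2 mm. A picture is of the moment at which its call begins. calibration takes no time and is no camera call.
- env.sign_off(): hands the job in; it is judged then, once.
The state is a dict: "time_s": time; "qpos": joint angles; "joint_velocities": joint speeds; "effort": joint torques, N m; "tool_pos": TCP position; "tool_rot": TCP orientation; "force": force on the tool from outside, world axes, zero at the start; "wrist_torque": the same for the moment, N m; "grip_width": finger opening in m; "grasp_force": force on a finger pad.
Only numpy, scipy, OpenCV 4.12 (cv2) and the standard library are available. Lean on these libraries where they do the work, as an engineer would, in place of code of your own. Each camera call takes 0.05 s, during which the arm holds its last target. There are 200 camera calls.

## Task

The spacer is already in the lens cell. Finish the stack in build order: first set the glass blank flat in the cell's pocket on the spacer, then put the larger retaining ring over the blank so that its lip rests on top of the glass. Leave the small ring where it is.

Things in the scene. Friction and masses are not known exactly. Their poses are not given: they have to be found in the camera images.
- cell_seat (a point): Lens cell, fixed to the worktop: a bare aluminium block 84 x 84 mm on a dark 104 x 104 mm foot, 30 mm high in all, four screw heads standing 2.5 mm above its top near the corners. In the middle of its top is a round pocket 46 mm wide with a bevelled mouth; a brass spacer ring already lies in it and stays. This point is the centre of the spacer's top, the seat of the blank: 23 mm above the worktop, 7 mm below the block's top face. z is up.
- blank_center (a point): Glass blank: solid pale-green ground-glass disc 36 mm across and 26 mm thick, about 60 g, lying flat. The point is its centre, 13 mm above its underside; z is up through the disc. Its lower 7 mm go into the pocket, so hold it by its upper half. Seated, its top stands 19 mm above the block.
- ring_center (a point): Retaining ring, the larger of two bare aluminium rings: 54 mm outside, 20 mm high, about 80 g, lying flat the right way up. Its lower 13 mm is a skirt with a 46 mm bore that goes loosely over the blank; above it a 7 mm thick lip with a 28 mm bore rests on the glass. The point is on its axis, 10 mm above its underside; z is up. In place, its underside is 13 mm above the seat (6 mm clear of the block's top).
- small_ring_center (a point): Small aluminium ring, 36 mm outside, 24 mm bore, 16 mm high; not needed. The point is on its axis, 8 mm above its underside.
Things that resemble listed ones, but are neither listed nor needed, are in the scene too. What is shaped like the part that bears blank_center but pink is not meant. Leave any red look-alike of the part that bears ring_center alone.

How it is judged:
By the outcome, as a careful person would: the job done as asked, in the order asked, and still so for the second after the job is handed in, with the robot touching nothing.
It also fails if it takes over 58 s, if anything falls off the work surface, if the arm or the gripper's body presses on something with over 40 N, if the wrist force passes 120 N, or if a joint passes its speed limit or range.

## Working session

There is one attempt and no reset: what is moved stays moved. The work goes in short steps, Python scripts to look and compute and a tool call to move; the robot and the scene stay as the last step left them, time stands still between calls to the robot, and variables do not carry over. Pictures are saved under pics/ and viewed, at most 10 in all, crops included, and the job is handed in when it is done.

Besides the shell and the picture viewer there is one more tool, called after "Request:" as name(argument=value, ...) on one line, values as JSON. arm_command: Moves the arm, as the interface text tells. Its arguments: {"type":"object","properties":{"series":{"type":"string"},"squeeze":{"type":"number"}},"required":["series"]}

```bash
mkdir -p pics; ls; python3 - <<'E'
from cell import telemetry,cams
import cv2,numpy as np
for n in("top","side"):
    cv2.imwrite(f"pics/{n}0.png",cams.read_camera(n)); c=cams.calibration(n)
    print(n,np.round(c["K"],1).tolist(),np.round(c["origin"],3),np.round(c["rotation"],3).tolist())
o=telemetry.get_obs();print(o)
E
```

```text
pics
top [[383.5, 0.0, 259.8], [0.0, 383.5, 184.7], [0.0, 0.0, 1.0]] [0.489 0.053 0.908] [-174.196, -1.36, -89.242]
side [[403.2, 0.0, 253.6], [0.0, 403.2, 188.9], [0.0, 0.0, 1.0]] [ 0.407 -0.733  0.501] [-119.399, -1.391, -12.21]
{'time_s': 0.1, 'qpos': array([75.11850278, 18.43605444, -4.0169662 , 83.16682414,  1.29482509,
       78.54033586, -3.25975085]), 'joint_velocities': array([ 0.03913005, -0.11477646, -0.08256507, -0.19086467,  0.00240521,
       -0.03655869, -0.06056197]), 'effort': array([-3.28323868e-04, -4.92570162e+01, -4.05758740e-01, -3.13398314e+01,
       -6.40928792e-02,  3.96072585e-02,  7.96867016e-05]), 'tool_pos': array([ 0.17561209, -0.62532484,  0.22156653]), 'tool_rot': array([-1.79902012e+02,  4.73218858e-03,  1.56926475e+01]), 'force': array([-0.27809327,  0.1860199 , -0.53134589]), 'wrist_torque': array([-0.00098759, -0.00118897,  0.01236206]), 'grasp_force': 0.0, 'grip_width': 0.08711248171626394}
```

View pics/top0.png

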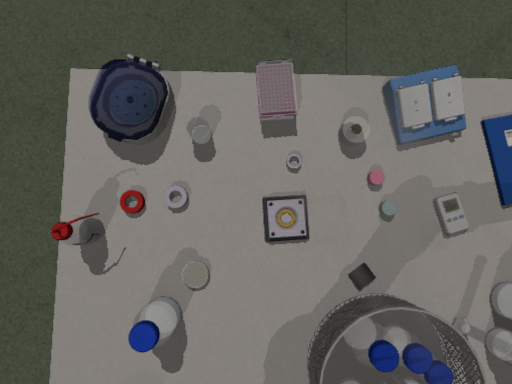

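View pics/side0.png

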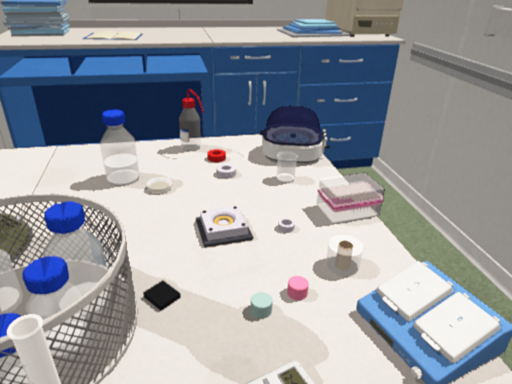

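The top view shows the green blank at (388,209), with the pink decoy beside it at (376,178). The cell is at (286,218), the large ring at (176,197), the red ring at (132,202) and the small ring at (294,161). The side view shows them at about blank (261,305), cell (223,222) and ring (226,170).

```bash
cat > h.py <<'E'
from cell import telemetry,cams
import cv2,numpy as np
from scipy.spatial.transform import Rotation as R
def ray(n,uv,z):
    c=cams.calibration(n);r=np.array(c["rotation"])
    M=R.from_euler("xyz",r,degrees=True).as_matrix() if r.shape==(3,) else r
    d=M@np.linalg.inv(c["K"])@[uv[0],uv[1],1];o=np.array(c["origin"])
    return (o+d*(z-o[2])/d[2])[:2]
def blobs(m,box):
    x,y,w,h=box;s=np.zeros_like(m);s[y:y+h,x:x+w]=m[y:y+h,x:x+w]
    c=max(cv2.findContours(s,cv2.RETR_EXTERNAL,cv2.CHAIN_APPROX_NONE)[0],key=cv2.contourArea)
    return c
def toolmove(p):  # mm in tool axes to world point p
    o=telemetry.get_obs();M=R.from_euler("xyz",o["tool_rot"],degrees=True).as_matrix()
    return np.round(M.T@(np.array(p)-o["tool_pos"])*1000,1)
E
python3 - <<'E'
from h import *
t=cv2.imread("pics/top0.png");s=cv2.imread("pics/side0.png")
ht=cv2.cvtColor(t,cv2.COLOR_BGR2HSV);hs=cv2.cvtColor(s,cv2.COLOR_BGR2HSV)
g=lambda h:cv2.inRange(h,(65,35,40),(100,255,255))
y=lambda h:cv2.inRange(h,(15,70,60),(35,255,255))
def rep(name,n,c,z):
    (u,v),(w,h2),_=cv2.minAreaRect(c);x=cv2.boundingRect(c);e=cv2.fitEllipse(c)
    print(name,n,np.round((u,v,w,h2),1),x,np.round(e[0],1),np.round(e[1],1),np.round(ray(n,e[0],z),4))
rep("blank","top",blobs(g(ht),(370,192,40,35)),.02)
rep("blank","side",blobs(g(hs),(240,285,45,40)),.013)
rep("spacer","top",blobs(y(ht),(265,198,45,45)),.023)
rep("spacer","side",blobs(y(hs),(200,200,50,45)),.023)
im=cv2.hconcat([cv2.resize(t[180:220,150:200],None,fx=8,fy=8,interpolation=2),cv2.resize(t[190:250,255:315],(400,320),interpolation=2)])
im2=cv2.hconcat([cv2.resize(s[155:185,205:255],(400,240),interpolation=2),cv2.resize(t[165:225,360:410],(400,240),interpolation=2)])
cv2.imwrite("pics/c1.png",cv2.vconcat([im,im2]))
print(t[185:211:2,176].tolist(),ht[197,160:194:2].tolist(),t[208,388],t[218,278:296:2].tolist())
E
```

```text
Traceback (most recent call last):
  File "h.py", line 11, in blobs
    c=max(cv2.findContours(s,cv2.RETR_EXTERNAL,cv2.CHAIN_APPROX_NONE)[0],key=cv2.contourArea)
ValueError: max() iterable argument is empty
```

```bash
python3 - <<'E'
from h import *
t=cv2.imread("pics/top0.png");s=cv2.imread("pics/side0.png")
ht=cv2.cvtColor(t,cv2.COLOR_BGR2HSV);hs=cv2.cvtColor(s,cv2.COLOR_BGR2HSV)
print(ht[208,376:400:2].tolist(),hs[305,245:280:3].tolist(),ht[218,274:298:2].tolist(),hs[218,208:240:3].tolist(),ht[197,160:194:2].tolist(),sep="\n")
im=cv2.hconcat([cv2.resize(t[180:220,150:200],None,fx=8,fy=8,interpolation=2),cv2.resize(t[190:250,255:315],(400,320),interpolation=2)])
im2=cv2.hconcat([cv2.resize(s[155:185,205:255],(400,240),interpolation=2),cv2.resize(t[165:225,360:410],(400,240),interpolation=2)])
cv2.imwrite("pics/c1.png",cv2.vconcat([im,im2]))
E
```

```text
[[17, 17, 133], [30, 10, 98], [60, 7, 70], [79, 26, 108], [78, 25, 123], [80, 25, 121], [81, 27, 122], [77, 29, 122], [81, 27, 121], [81, 27, 122], [78, 22, 117], [15, 17, 117]]
[[19, 15, 235], [15, 25, 200], [75, 29, 122], [79, 40, 174], [80, 33, 224], [81, 32, 230], [81, 29, 230], [80, 32, 230], [80, 36, 190], [27, 15, 188], [17, 21, 228], [16, 12, 239]]
[[145, 11, 134], [170, 16, 97], [20, 147, 132], [20, 135, 106], [146, 13, 138], [139, 15, 136], [145, 11, 137], [145, 11, 138], [141, 13, 137], [21, 131, 127], [21, 147, 128], [162, 12, 107]]
[[162, 5, 241], [159, 8, 231], [11, 47, 164], [22, 153, 237], [21, 167, 203], [20, 149, 174], [20, 168, 187], [21, 153, 237], [16, 78, 170], [158, 14, 200], [165, 6, 240]]
[[20, 17, 133], [13, 17, 135], [156, 9, 135], [135, 11, 138], [145, 12, 126], [12, 21, 61], [20, 12, 62], [10, 16, 93], [15, 18, 113], [15, 17, 122], [17, 20, 114], [145, 12, 129], [140, 11, 137], [141, 16, 113], [15, 15, 101], [17, 17, 132], [15, 19, 135]]
```

View pics/c1.png

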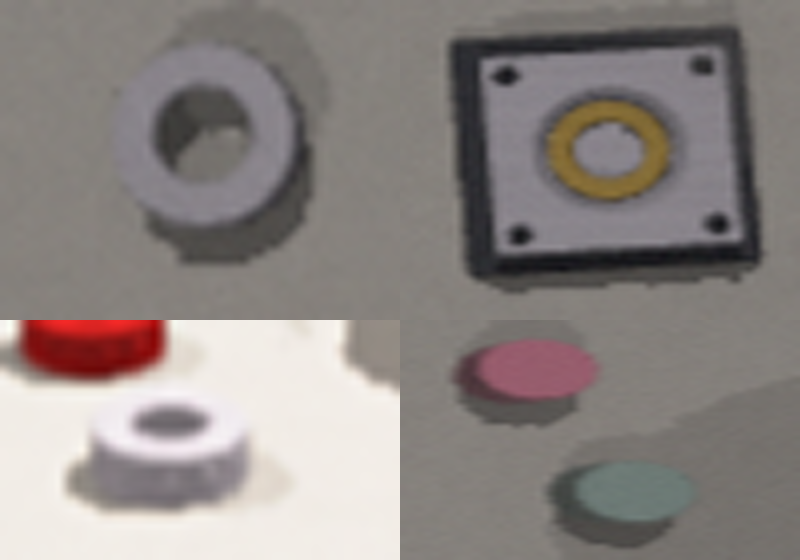

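The crops show the large ring (upright, lip with a small hole), the cell with its brass spacer, and the blank beside the pink decoy. The top faces separate well from the sides by hue and brightness.

```bash
python3 - <<'E'
from h import *
t=cv2.imread("pics/top0.png");s=cv2.imread("pics/side0.png")
ht=cv2.cvtColor(t,cv2.COLOR_BGR2HSV);hs=cv2.cvtColor(s,cv2.COLOR_BGR2HSV)
def rep(name,n,h,lo,hi,box,z):
    c=blobs(cv2.inRange(h,lo,hi),box);e=cv2.fitEllipse(c)
    print(name,n,cv2.boundingRect(c),np.round(e[0],1),np.round(e[1],1),np.round(ray(n,e[0],z),4))
rep("blank","top",ht,(68,18,106),(92,255,255),(370,192,40,35),.026)
rep("blank","side",hs,(68,18,205),(95,255,255),(240,285,45,40),.026)
rep("pink","top",ht,(160,60,120),(180,255,255),(360,165,35,30),.026)
rep("spacer","top",ht,(15,80,60),(30,255,255),(265,198,45,45),.023)
rep("spacer","side",hs,(15,60,60),(30,255,255),(200,200,50,45),.023)
rep("ring","top",ht,(120,4,112),(175,40,255),(155,178,40,40),.020)
rep("ring","side",hs,(120,3,215),(179,40,255),(212,158,30,20),.020)
rep("celltop","top",ht,(120,4,112),(175,40,255),(262,194,50,50),.030)
rep("small","top",ht,(120,4,112),(175,40,255),(284,150,20,22),.016)
E
```

```text
blank top (382, 201, 15, 14) [388.9 207.4] [13.1 14.3] [ 0.5311 -0.267 ]
blank side (251, 293, 21, 14) [261.2 299.5] [13.3 20.2] [ 0.5313 -0.2696]
pink top (370, 170, 15, 15) [376.7 176.7] [13.8 14.1] [ 0.6025 -0.2399]
spacer top (277, 209, 18, 19) [285.8 217.6] [17.3 18. ] [ 0.5043 -0.028 ]
spacer side (214, 215, 20, 10) [223.3 220.1] [ 9.4 18. ] [ 0.5056 -0.0271]
ring top (164, 185, 23, 23) [174.8 196.2] [21.3 22.4] [0.5502 0.2289]
ring side (217, 163, 19, 9) [225.8 167.3] [ 7.7 17.8] [0.55  0.226]
celltop top (267, 199, 39, 38) [286.1 217.6] [41.3 41.8] [ 0.5042 -0.028 ]
small top (286, 154, 16, 14) [293.6 160.5] [13.5 14.1] [ 0.6389 -0.0462]
```

Both views agree within 3 mm. I'll raise first to clear the basket and bottles, then traverse to above the blank.

Request:
arm_command(series="0 0 -30 0 0;0 0 -30 0 0;0 0 -30 0 0;0 0 -30 0 0;0 0 -30 0 0;24 -14 0 0 0;24 -14 0 0 0;24 -14 0 0 0;24 -14 0 0 0;24 -14 0 0 0;24 -14 0 0 0;24 -14 0 0 0;24 -14 0 0 0;24 -14 0 0 0;24 -14 0 0 0", squeeze=20)

```text
time_s: 1.35
tool_pos: [0.3696, -0.4249, 0.3721]
tool_rot: [-180.0, 0.0, 15.7]
force: [-0.2, -0.3, 0.0]
grip_width: 0.087
grasp_force: 0.0
```

Request:
arm_command(series="24 -14 0 0 0;24 -14 0 0 0;24 -14 0 0 0;24 -14 0 0 0;24 -14 0 0 0;24 -14 0 0 0;24 -14 0 0 0;24 -14 0 0 0;0 0 30 0 0;0 0 30 0 0;0 0 30 0 0;0 0 30 0 0;0 0 30 0 0;0 0 30 0 0;0 0 30 0 0;0 0 0 0 0;0 0 0 0 0")

```text
time_s: 2.77
tool_pos: [0.5222, -0.2659, 0.1611]
tool_rot: [-179.8, 0.2, 15.7]
force: [0.6, 0.5, 1.2]
grip_width: 0.0867
grasp_force: 0.0
```

```bash
python3 - <<'E'
from h import *
print(toolmove([.531,-.268,.012]), telemetry.get_obs()["qpos"])
E
```

```text
[  8.3   4.9 149.1] [ 44.29672463  14.45192945 -23.15013205  96.31379166   5.93562002
  70.68904658 -54.49369672]
```

Request:
arm_command(series="8 5 20 0 0;0 0 30 0 0;0 0 30 0 0;0 0 20 0 0;0 0 0 0 0;0 0 0 0 0;0 0 0 0 0")

```text
time_s: 3.35
tool_pos: [0.5346, -0.27, 0.0656]
tool_rot: [179.8, -0.2, 15.7]
force: [0.4, 0.2, 0.9]
grip_width: 0.0872
grasp_force: 0.0
```

```bash
python3 - <<'E'
from h import *
t=cams.read_camera("top");s=cams.read_camera("side")
hs=cv2.cvtColor(s,cv2.COLOR_BGR2HSV)
c=blobs(cv2.inRange(hs,(68,18,205),(95,255,255)),(240,285,45,40));print(cv2.boundingRect(c))
cv2.imwrite("pics/a.png",cv2.hconcat([cv2.resize(s[200:350,180:330],(500,500)),cv2.resize(t[160:260,340:400+40],(300,300))]) if 0 else cv2.resize(s[200:350,160:360],(800,600)))
print(toolmove([.531,-.268,.012]))
E
```

```text
(251, 293, 21, 14)
[-3.  -3.1 53.5]
```

View pics/a.png

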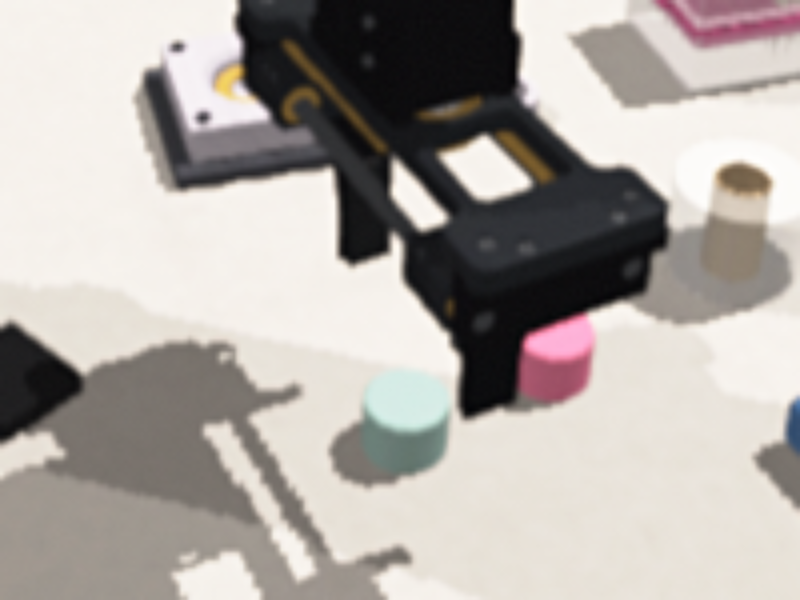

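The fingers straddle the blank (crop (405,420)) and the pink disc stays outside. Descend and grip.

Request:
arm_command(series="-3 -3 15 0 0;0 0 15 0 0;0 0 15 0 0;0 0 8 0 0;0 0 0 0 0;0 0 0 0 0;0 0 0 0 0")

```text
time_s: 4.03
tool_pos: [0.5299, -0.2675, 0.011]
tool_rot: [179.9, -0.1, 15.7]
force: [0.0, 0.8, 0.2]
grip_width: 0.0873
grasp_force: 0.0
```

Request:
arm_command(series="0 0 0 0 200;0 0 0 0 200;0 0 0 0 200;0 0 0 0 200;0 0 0 0 200;0 0 0 0 200;0 0 0 0 200;0 0 0 0 200;0 0 0 0 200;0 0 0 0 200", squeeze=20)

```text
time_s: 4.87
tool_pos: [0.5288, -0.267, 0.0095]
tool_rot: [180.0, 0.0, 15.7]
force: [0.4, 0.2, 0.9]
grip_width: 0.0345
grasp_force: 20.0
```

Grip is slightly low (about 10 mm up); regrip 4 mm higher to keep the fingertips clear of the block.

Request:
arm_command(series="0 0 0 0 120;0 0 0 0 120;0 0 0 0 100;0 0 -4 0 100;0 0 0 0 100;0 0 0 0 200;0 0 0 0 200;0 0 0 0 200;0 0 0 0 200;0 0 0 0 200;0 0 0 0 200;0 0 0 0 200")

```text
time_s: 5.87
tool_pos: [0.5288, -0.267, 0.0135]
tool_rot: [180.0, 0.0, 15.7]
force: [-0.4, -0.7, 0.8]
grip_width: 0.0342
grasp_force: 20.0
```

Request:
arm_command(series="0 0 -15 0 200;0 0 -25 0 200;0 0 -25 0 200;0 0 -25 0 200;0 0 0 0 200;0 0 0 0 200;0 0 0 0 200")

```text
time_s: 6.45
tool_pos: [0.5283, -0.2668, 0.1028]
tool_rot: [-180.0, 0.1, 15.7]
force: [-1.1, -0.8, -0.9]
grip_width: 0.0344
grasp_force: 20.0
```

```bash
python3 - <<'E'
from h import *
t=cams.read_camera("top");s=cams.read_camera("side")
hs=cv2.cvtColor(s,cv2.COLOR_BGR2HSV)
m=cv2.inRange(hs,(68,18,60),(95,120,255))
c=blobs(m,(230,200,90,130));print(cv2.boundingRect(c),cv2.contourArea(c))
cv2.imwrite("pics/b.png",cv2.resize(s[180:330,160:360],(800,600)))
o=telemetry.get_obs();print(o["tool_pos"],o["grip_width"],o["force"],toolmove([.505,-.0277,.11]))
E
```

```text
(250, 248, 22, 27) 250.0
[ 0.52774308 -0.26653326  0.10194113] 0.034385662135420964 [0.32223559 0.03187261 0.02042636] [  42.7 -236.1   -7.7]
```

View pics/b.png

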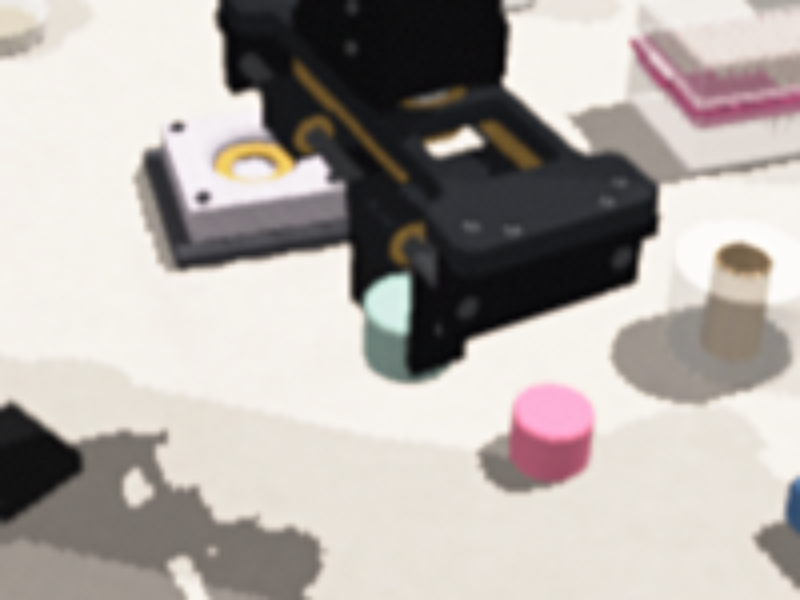

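The blank is held level and the pink disc stayed put. I'll now check how the blank sits relative to the TCP along the pad direction.

```bash
cat >> h.py <<'E'
def proj(n,p):
    c=cams.calibration(n);M=R.from_euler("xyz",c["rotation"],degrees=True).as_matrix()
    q=np.array(c["K"])@(M.T@(np.array(p)-c["origin"]));return q[:2]/q[2]
def cyl(n,x,y,z0,z1,r=.018): # image bbox of a disc
    P=np.array([proj(n,[x+r*np.cos(a),y+r*np.sin(a),z]) for a in np.arange(0,6.3,.1) for z in(z0,z1)])
    return np.round(np.r_[P.min(0),P.max(0)],1)
E
python3 - <<'E'
from h import *
print("table",cyl("side",.531,-.2685,0,.026))
s=cams.read_camera("side");h=cv2.cvtColor(s,cv2.COLOR_BGR2HSV)
m=cv2.inRange(h,(68,18,60),(95,120,255));c=blobs(m,(245,240,35,40));print(cv2.boundingRect(c))
x,y,z=telemetry.get_obs()["tool_pos"];zb=z-.0135
a=np.radians(15.7)
for d in(-10,-5,0,5): print(d,cyl("side",x+d/1e3*np.cos(a),y+d/1e3*np.sin(a),zb,zb+.026))
E
```

```text
table [249.4 291.1 272.  319.1]
(250, 248, 22, 27)
-10 [242.4 249.7 266.6 278.6]
-5 [245.4 248.8 269.5 277.5]
0 [248.2 247.9 272.3 276.5]
5 [251.1 247.1 275.2 275.5]
```

Request:
arm_command(series="3.5 -20 0 0 200;3.5 -20 0 0 200;3.5 -20 0 0 200;3.5 -20 0 0 200;3.5 -20 0 0 200;3.5 -20 0 0 200;3.5 -20 0 0 200;3.5 -20 0 0 200;3.5 -20 0 0 200;3.5 -20 0 0 200;3.5 -20 0 0 200;3 -17.5 0 0 200;0 0 20 0 200;0 0 20 0 200;0 0 0 0 200;0 0 0 0 200;0 0 0 0 200;0 0 0 0 200")

```text
time_s: 8.1
tool_pos: [0.5054, -0.0274, 0.0644]
tool_rot: [180.0, -0.1, 15.7]
force: [-0.1, -0.2, -0.0]
grip_width: 0.0346
grasp_force: 20.0
```

```bash
python3 - <<'E'
from h import *
s=cams.read_camera("side")
cv2.imwrite("pics/d.png",cv2.resize(s[140:260,150:310],(800,600)))
h=cv2.cvtColor(s,cv2.COLOR_BGR2HSV)
m=cv2.inRange(h,(68,18,60),(95,120,255));c=blobs(m,(190,170,70,60));print(cv2.boundingRect(c))
o=telemetry.get_obs();x,y,z=o["tool_pos"];print(o["tool_pos"],toolmove([.5036,-.0268,.0365]))
zb=z-.0135;a=np.radians(15.7)
for d in(-3,0,3): print(d,cyl("side",x+d/1e3*np.cos(a),y+d/1e3*np.sin(a),zb,zb+.026))
E
```

```text
(216, 194, 17, 20)
[ 0.50542143 -0.02736862  0.06451656] [-1.6 -1.1 28. ]
-3 [212.7 194.1 230.4 214. ]
0 [214.1 193.8 231.7 213.6]
3 [215.4 193.5 233.  213.3]
```

View pics/d.png

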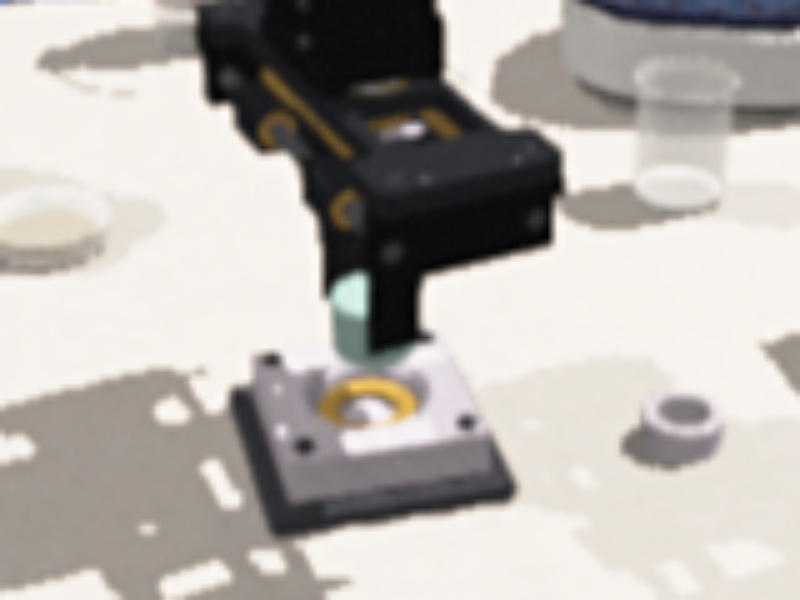

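Blank hovers over the pocket: blank centre u≈224.5, spacer 223.3 in the full image. A shift of about (−2, −1) mm agrees with the pose estimate.

Request:
arm_command(series="-2 -1 0 0 200;0 0 10 0 200;0 0 8 0 200;0 0 3 0 200;0 0 2 0 200;0 0 1.5 0 200;0 0 0 0 200;0 0 0 0 200;0 0 0 0 200;0 0 0 0 200")

```text
time_s: 8.98
tool_pos: [0.5026, -0.0267, 0.0393]
tool_rot: [180.0, -0.0, 15.7]
force: [-0.2, 0.4, -1.0]
grip_width: 0.0343
grasp_force: 20.0
```

Request:
arm_command(series="0 0 0.7 0 200;0 0 0.7 0 200;0 0 0.7 0 200;0 0 0.5 0 200;0 0 0 0 200;0 0 0 0 200")

```text
time_s: 9.48
tool_pos: [0.5024, -0.0267, 0.0365]
tool_rot: [180.0, 0.0, 15.7]
force: [-0.2, -0.5, 0.7]
grip_width: 0.0343
grasp_force: 20.0
```

Request:
arm_command(series="0 0 0.5 0 200;0 0 0.5 0 200;0 0 0 0 200;0 0 0 0 200;0 0 0 0 200")

```text
time_s: 9.9
tool_pos: [0.5024, -0.0267, 0.0364]
tool_rot: [180.0, 0.0, 15.7]
force: [-4.0, -0.1, 8.0]
grip_width: 0.0346
grasp_force: 20.0
```

Contact at the expected seat height. Release and retreat.

Request:
arm_command(series="0 0 -0.4 0 200;0 0 0 0 150;0 0 0 0 120;0 0 0 0 90;0 0 0 0 60;0 0 0 0 60;0 0 0 0 60;0 0 0 0 60;0 0 -10 0 40;0 0 -20 0 0;0 0 -30 0 0;0 0 -30 0 0;0 0 -30 0 0;0 0 -20 0 0")

```text
time_s: 11.07
tool_pos: [0.5036, -0.0264, 0.1797]
tool_rot: [179.9, -0.2, 15.7]
force: [0.4, 0.2, -0.4]
grip_width: 0.0865
grasp_force: 0.0
```

```bash
python3 - <<'E'
from h import *
print(toolmove([.55,.2275,.1]),telemetry.get_obs()["qpos"])
E
```

```text
[ 113.2 -232.    79.7] [ 31.52808158   3.63579896 -32.51468291 106.01047815   2.12255701
  70.70048492 -75.91415781]
```

Request:
arm_command(series="9.4 -19.3 0 0 40;9.4 -19.3 0 0 40;9.4 -19.3 0 0 40;9.4 -19.3 0 0 40;9.4 -19.3 0 0 40;9.4 -19.3 0 0 40;9.4 -19.3 0 0 40;9.4 -19.3 0 0 40;9.4 -19.3 0 0 40;9.4 -19.3 0 0 40;9.4 -19.3 0 0 40;9.4 -19.3 0 0 40;0 0 20 0 40;0 0 30 0 40;0 0 30 0 40;0 0 30 0 40;0 0 0 0 40;0 0 0 0 40;0 0 0 0 40;0 0 0 0 40")

```text
time_s: 12.73
tool_pos: [0.55, 0.2277, 0.0685]
tool_rot: [-180.0, -0.2, 15.7]
force: [0.1, -0.2, 0.3]
grip_width: 0.0736
grasp_force: 0.0
```

```bash
python3 - <<'E'
from h import *
s=cams.read_camera("side");t=cams.read_camera("top")
a=cv2.resize(s[120:200,180:280],(500,400));b=cv2.resize(s[170:250,183:263],(300,300))
im=np.zeros((400,800,3),np.uint8);im[:,:500]=a;im[:300,500:]=b
cv2.imwrite("pics/e.png",im)
o=telemetry.get_obs();print(o["tool_pos"],o["tool_rot"],o["grip_width"],toolmove([.55,.2275,.004]))
h=cv2.cvtColor(s,cv2.COLOR_BGR2HSV)
m=cv2.inRange(h,(68,18,60),(95,120,255));c=blobs(m,(190,170,70,60));print(cv2.boundingRect(c))
print(cyl("side",.505,-.0277,.0300,.049))
print("prior tip",proj("side",o["tool_pos"]))
E
```

```text
[0.54973069 0.22738186 0.06804591] [179.99366249  -0.20336216  15.6801984 ] 0.07321925951876321 [ 0.1 -0.  64. ]
(215, 207, 17, 17)
[214.2 205.3 231.5 222.3]
prior tip [225.42528818 150.64341731]
```

View pics/e.png

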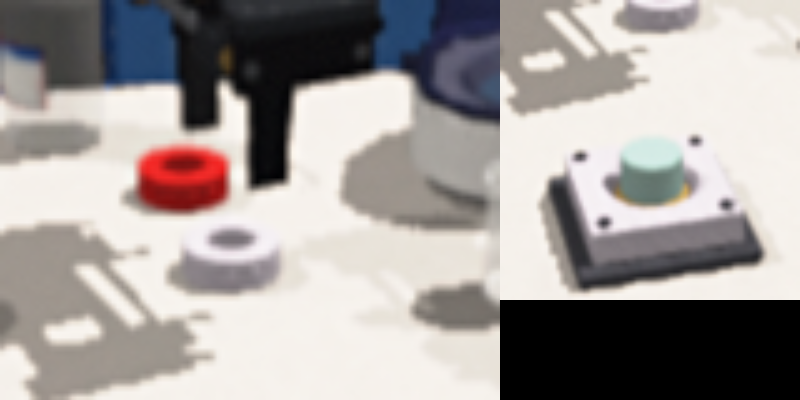

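The blank stands seated upright in the pocket, and the gripper is over the ring with the red ring clear of the far finger. Descend and grip the ring.

Request:
arm_command(series="-1.5 0 20 0 40;0 0 20 0 40;0 0 15 0 40;0 0 7 0 40;0 0 0 0 40;0 0 0 0 40;0 0 0 0 40;0 0 0 0 150;0 0 0 0 150;0 0 0 0 150;0 0 0 0 150;0 0 0 0 150;0 0 0 0 150;0 0 0 0 150", squeeze=20)

```text
time_s: 14.0
tool_pos: [0.5472, 0.2267, 0.0043]
tool_rot: [-180.0, -0.0, 15.7]
force: [-0.4, -0.8, 4.3]
grip_width: 0.0533
grasp_force: 20.0
```

Request:
arm_command(series="0 0 -15 0 150;0 0 -25 0 150;0 0 -25 0 150;0 0 -25 0 150;0 0 -10 0 150;0 0 0 0 150;0 0 0 0 150;0 0 0 0 150")

```text
time_s: 14.67
tool_pos: [0.5459, 0.2256, 0.1022]
tool_rot: [180.0, 0.2, 15.7]
force: [0.1, -0.1, -0.1]
grip_width: 0.0533
grasp_force: 20.0
```

```bash
python3 - <<'E'
from h import *
s=cams.read_camera("side");t=cams.read_camera("top")
ht=cv2.cvtColor(t,cv2.COLOR_BGR2HSV)
try:
    e=cv2.fitEllipse(blobs(cv2.inRange(ht,(68,18,106),(92,255,255)),(265,195,45,45)));print("blank top",e,ray("top",e[0],.049))
except Exception as x: print(x)
o=telemetry.get_obs();print(o["tool_pos"],o["grip_width"],toolmove([.5033,-.0266,.1]))
h=cv2.cvtColor(s,cv2.COLOR_BGR2HSV)
x,y,z=o["tool_pos"];print(cyl("side",x,y,z-.0043,z+.0157,.027))
cv2.imwrite("pics/f.png",cv2.resize(s[90:190,180:280],(600,600)))
E
```

```text
blank top ((285.9495544433594, 217.34613037109375), (13.587907791137695, 14.635964393615723), 81.16084289550781) [ 0.50450943 -0.02598322]
[0.5457659  0.22573764 0.10194805] 0.0531978208433782 [-109.1  231.5    2.3]
[213.2 129.3 234.4 144.6]
```

View pics/f.png

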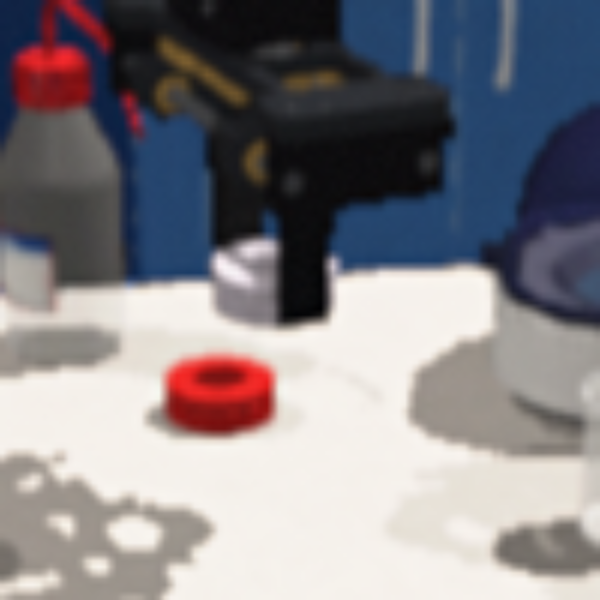

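The ring is held level, about 1.5 mm along tool x from the TCP; the blank's top reads (0.5045, −0.026), matching where it was released. Carry the ring over.

Request:
arm_command(series="-9.15 19.3 0 0 150;-9.15 19.3 0 0 150;-9.15 19.3 0 0 150;-9.15 19.3 0 0 150;-9.15 19.3 0 0 150;-9.15 19.3 0 0 150;-9.15 19.3 0 0 150;-9.15 19.3 0 0 150;-9.15 19.3 0 0 150;-9.15 19.3 0 0 150;-9.15 19.3 0 0 150;-9.15 19.3 0 0 150;0 0 15 0 150;0 0 15 0 150;0 0 0 0 150;0 0 0 0 150;0 0 0 0 150;0 0 0 0 150")

```text
time_s: 16.27
tool_pos: [0.5044, -0.0258, 0.0744]
tool_rot: [180.0, -0.1, 15.7]
force: [-0.2, 0.0, -0.6]
grip_width: 0.0534
grasp_force: 20.0
```

```bash
python3 - <<'E'
from h import *
s=cams.read_camera("side")
o=telemetry.get_obs();print(o["tool_pos"],toolmove([.5026,-.0267,.0403]))
x,y,z=o["tool_pos"];print(cyl("side",x,y,z-.0043,z+.0157,.027),cyl("side",.504,-.0263,.03,.049))
cv2.imwrite("pics/g.png",cv2.resize(s[150:250,170:290],(720,600)))
E
```

```text
[ 0.50444679 -0.02589644  0.07450683] [-2.   0.3 34.2]
[208.9 185.9 235.5 207.7] [213.6 205.  231.  221.9]
```

View pics/g.png

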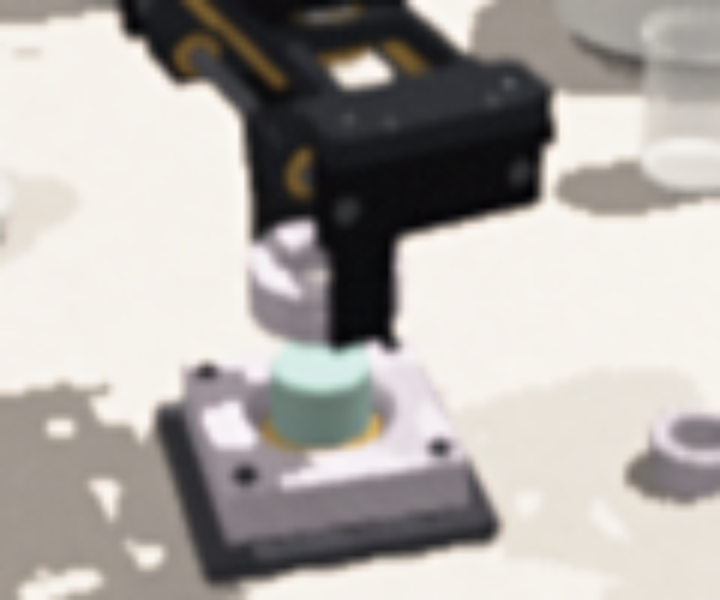

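The ring hovers over the blank, centred within about 1 mm (ring u≈223.8, blank 223.6). Lower it.

Request:
arm_command(series="-1 0 8 0 150;0 0 6 0 150;0 0 3 0 150;0 0 3 0 150;0 0 2 0 150;0 0 2 0 150;0 0 2 0 150;0 0 2 0 150;0 0 2 0 150;0 0 0 0 150;0 0 0 0 150;0 0 0 0 150")

```text
time_s: 17.32
tool_pos: [0.503, -0.0265, 0.0439]
tool_rot: [180.0, -0.0, 15.7]
force: [0.4, -0.3, -1.1]
grip_width: 0.0533
grasp_force: 20.0
```

Request:
arm_command(series="0 0 0.8 0 150;0 0 0.8 0 150;0 0 0.8 0 150;0 0 0.8 0 150;0 0 0.4 0 150;0 0 0 0 150;0 0 0 0 150;0 0 0 0 150")

```text
time_s: 17.98
tool_pos: [0.5029, -0.0266, 0.0403]
tool_rot: [180.0, 0.0, 15.7]
force: [-1.3, 0.2, 1.2]
grip_width: 0.0535
grasp_force: 20.0
```

Request:
arm_command(series="0 0 0.4 0 150;0 0 0.4 0 150;0 0 0 0 150;0 0 0 0 150;0 0 0 0 150")

```text
time_s: 18.4
tool_pos: [0.5029, -0.0265, 0.0402]
tool_rot: [180.0, 0.0, 15.7]
force: [-3.2, -0.5, 6.7]
grip_width: 0.0536
grasp_force: 20.0
```

Lip contact at the expected height. Release and retreat.

Request:
arm_command(series="0 0 -0.4 0 150;0 0 0 0 90;0 0 0 0 60;0 0 0 0 30;0 0 0 0 0;0 0 0 0 0;0 0 0 0 0;0 0 0 0 0;0 0 -10 0 0;0 0 -20 0 0;0 0 -30 0 0;0 0 -30 0 0;0 0 -30 0 0;0 0 -30 0 0;0 -30 0 0 0;0 -30 0 0 0;0 -30 0 0 0;0 -30 0 0 0;0 0 0 0 0;0 0 0 0 0")

```text
time_s: 20.07
tool_pos: [0.4701, 0.0909, 0.1907]
tool_rot: [179.9, -0.1, 15.9]
force: [-0.6, -0.5, -0.9]
grip_width: 0.0876
grasp_force: 0.0
```

```bash
python3 - <<'E'
from h import *
s=cams.read_camera("side");t=cams.read_camera("top")
im=cv2.hconcat([cv2.resize(s[160:240,170:270],(500,400)),cv2.resize(t[188:248,263:308],(300,400))])
cv2.imwrite("pics/h.png",im)
o=telemetry.get_obs();print(o["tool_pos"],o["time_s"])
E
```

```text
[0.47065932 0.08822697 0.19024953] 20.1667
```

View pics/h.png

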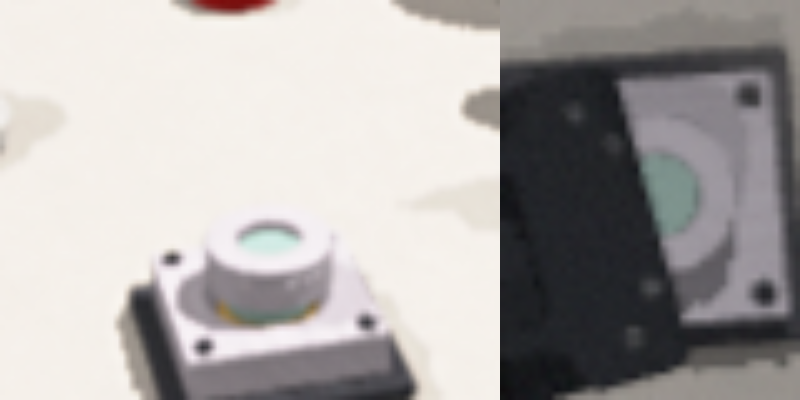

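The ring sits level over the blank: green glass fills its bore and the gap above the block is visible, so the stack is complete with the gripper clear.

```bash
python3 -c "
from cell import env
print(env.sign_off())"
```

```text
the job is handed in; nothing more can be done
None
```

The glass blank is seated flat in the pocket on the spacer, the larger retaining ring sits level with its lip on the glass, the small ring was not touched, and the job was handed in at about 20 s of the 58 s allowed.

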